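# Dock the grounds bin and hold the grinder's dial at its third click

### The job

Close the gap between the coffee grinder and its loose grounds bin: bring the bin to the grinder's left side so that its inlet face sits flush against the steel docking plate and in line with it. Only then press the orange paddle of the spring-return dial down past the first two clicks to the third (the last) and keep it there against its spring; do not force it, do not disturb the mug, spice jar and canister, and leave the bin flush. The program finishes while the robot is still holding the dial down at the third click.

Things in the scene. Friction and masses are not known exactly. Their poses are not given: they have to be found in the camera images.
- grinder: Fixed coffee grinder: grey housing 120 x 120 x 150 mm (x, y, z); amber hopper with black cap on top, 98 mm across, centred 12 mm back and 12 mm left, up to z 228 mm. Origin: centre of underside, on the worktop; x out of its back, y out of its left side, z up; front faces the robot. Left side at y +60 mm. With the bin docked its origin is at x -15, y +110 mm in this frame, axes parallel.
- dock (a point): Centre of the black outlet in the steel docking plate (64 mm wide) on the grinder's left side face: grinder frame x -15, y +60, z 42 mm. Axes are the grinder's.
- bin: Loose grounds bin: closed box of white plastic with black lid, 64 (x) x 100 (y) x 70 (z) mm, about 0.25 kg, on the worktop left of the grinder with a gap, askew. Origin: centre of underside; y along its length, z up. Its -y end is the inlet face that meets the grinder. Grip it across the 64 mm width (on the +y half the hand clears the grinder), or push it.
- bin_inlet (a point): Centre of the black round inlet on the bin's -y end face (bin frame 0, -50, 42 mm); it meets the dock point when docked.
- dial (a joint): Dial angle, rad: 0 at rest (paddle 22.5 degrees above level), grows as the paddle is pressed down. Clicks at 0.26, 0.52, 0.785; solid stop at 0.87. Axis: along the grinder's y through x -40, z 140 mm of its frame. The spring returns it to 0 from any click when let go. Force at thumb_pad: 3 to 8 N over the first click, up to 12 N before the third, about 9 N to hold it there.
- thumb_pad (a point): Where to press: on the upper face of the dial's orange paddle, 70 mm from the dial's axis, 73 mm right of the grinder's centre, in front of the housing; moves with the paddle (z about 171 mm at rest, 118 mm at the third click). Paddle 26 mm wide, 10 mm thick, reaching from 34 to 89 mm from the axis towards the grinder's -x. Axes turn with the dial; parallel to the grinder's at dial 0.
- mug: Bystander: white mug, 110 x 81 x 88 mm with handle, loose. Origin: centre of its underside, z up.
- spice_jar: Bystander: spice jar with dark cap, 41 mm across, 105 mm high, loose. Origin: centre of its underside, z up.
- canister: Bystander: small steel clip canister, 60 x 63 x 64 mm, loose. Origin: centre of its underside, z up.
Not all that is in view belongs to the job. Leave any yellow look-alike of the bin alone.

How it is judged:
By the outcome, as a careful person would: the job done as asked, in the order asked, and still so for the second after the job is handed in, while the arm keeps its last pose, push and grip.
It also fails if it takes over 58 s, if anything falls off the work surface, if the arm or the gripper's body presses on something with over 40 N, if the wrist force passes 120 N, or if a joint passes its speed limit or range.

### The arm

A 7-joint arm with a two-finger parallel gripper is mounted at the origin on a cart in front of the work surface, level with it; the furniture and walls round the work are solid. World frame = base frame: x ahead of the robot, y to its left, z up, the work surface at z = 0. Lengths are in m, angles in degrees, forces in N, time in s.
With the tool pointing down it reaches from about 0.4 to 0.85 m from the base axis. Payload 4.5 kg.
Tool frame: the origin (TCP) lies at the very end of the fingers, on their centre line; the grasp point (between the pads) lies 19 mm behind it (grip_depth is the distance from the TCP to the grasp point, in m); z points along the fingers, y is the line along which they close (so a half turn about z gives the same grasp; the last joint's range is limited). The gripper opens to 88 mm and grips with 3 to 60 N. Pads are 18 mm wide; open, the fingers measure 123 mm over their backs; the gripper's body (75 mm by 187 mm) begins 45 mm behind the grasp point.
Start: joints at [-63.667, 39.483, -11.15, 89.685, 9.013, 51.709, -12.324], TCP at [0.258, 0.569, 0.239] pointing down, gripper open.
Joint ranges: [-172.22, 172.22], [-26.19, 119.32], [-84.43, 86.54], [7.71, 146.69], [-57.33, 237.33], [2.42, 119.75], [-152.13, 152.13]. Speed limits (degrees/s): [147.25, 147.25, 180, 180, 180, 180, 180].

### API

Orientations are given as [roll, pitch, yaw] about the fixed x, y, z axes, in that order (R = Rz(yaw) Ry(pitch) Rx(roll)).
In Python, from workcell import get_obs, read_camera, get_calibration, finish_job, grip_depth gives the robot as it stands.
- The arm moves only by the tool arm_command, never from a script. Its argument "rows" is one flat list of numbers, 5 for each row, row after row: the shift along the world's x, y, z in m, then the turn about the world's z in degrees, then the gripper command: -1 is fully open, 1 is shut, values between are in proportion. In form: [tx, ty, tz, twist, claw, tx, ty, tz, twist, claw, ...]. A call has 1 to 5 rows; each row is the pose to reach, as a shift and turn from the pose commanded when the call began; what a row does not reach only later rows make up. A row lasts 1/12 s, in which the tool goes at most 41.7 mm and 7.16 degrees, less where a joint would pass 70% of its speed; a pose out of reach is approached as far as the arm can. A call with a gripper value outside its range is refused whole. The fingers move at their own pace and stop on an object; "force" is the grip in N (left out, the last holds). Time passes only in rows, so rows that repeat a pose let the fingers close. It gives the time, the measured TCP pose, the force, the opening and the grip force at its end, in the units of the state.
- get_obs(): the state, without advancing time (a new reading comes with each control period).
- read_camera(name): name is "scene" or "top" or "wrist"; returns (picture, depth): 384x512x3 uint8, red, green, blue; 384x512 float32, m along the optical axis (not along the pixel's ray), 0 where there is no reading.
- get_calibration(name): a dict with "fx", "fy", "cx", "cy" (pixels), "D" ([k1, k2, p1, p2, k3] as OpenCV has them; the pictures are not rectified), "rvec" (rotation vector, rad) and "tvec" (3), from world to camera coordinates, as OpenCV has them; the wrist camera has in their place "mount" (4x4, takes a point from camera to tool coordinates, whose origin is the TCP and whose axes are the flange's). Camera axes: x right, y down, z forward; pixel columns grow to the right and rows downward; lengths in m; the calibration is good to about 2 mm. A picture is of the moment at which its call begins: read the wrist's pose just before it. get_calibration takes no time and is no camera call.
- finish_job(): hands the job in; it is judged then, once.
The state is a dict: "time": time; "q": joint angles; "qvel": joint speeds; "effort": joint torques, N m; "position": TCP position; "eef_rot": TCP orientation; "contact_force": force on the tool from outside, world axes, zero at the start; "torque": the same for the moment, N m; "width": finger opening in m; "grasp_force": force on a finger pad.
Only numpy, scipy, OpenCV 4.12 (cv2) and the standard library are available. Lean on these libraries where they do the work, as an engineer would, in place of code of your own. Each camera call takes 0.05 s, during which the arm holds its last target. There are 200 camera calls.

## Working session

There is one attempt and no reset: what is moved stays moved. The work goes in short steps, Python scripts to look and compute and a tool call to move; the robot and the scene stay as the last step left them, time stands still between calls to the robot, and variables do not carry over. Pictures are saved under pics/ and viewed, at most 10 in all, crops included, and the job is handed in when it is done.

Besides the shell and the picture viewer there is one more tool, called after "Emit:" as name(argument=value, ...) on one line, values as JSON. arm_command: Moves the arm, as the interface text tells. Its arguments: {"type":"object","properties":{"rows":{"type":"array","items":{"type":"number"}},"force":{"type":"number"}},"required":["rows"]}

```bash
mkdir -p pics; cat > h.py <<'E'
import numpy as np,cv2
from workcell import *
def cloud(name,pic=None,dep=None):
    o=get_obs()
    if pic is None: pic,dep=read_camera(name)
    c=get_calibration(name);K=np.array([[c['fx'],0,c['cx']],[0,c['fy'],c['cy']],[0,0,1]])
    v,u=np.mgrid[:384,:512]
    n=cv2.undistortPoints(np.stack([u,v],-1).reshape(-1,1,2).astype(float),K,np.array(c['D'])).reshape(384,512,2)
    P=np.dstack([n*dep[...,None],dep])
    if 'mount' in c:
        from scipy.spatial.transform import Rotation as R
        M=np.array(c['mount']);P=P@M[:3,:3].T+M[:3,3]
        P=P@R.from_euler('xyz',o['eef_rot'],degrees=True).as_matrix().T+np.array(o['position'])
    else:
        R_=cv2.Rodrigues(np.array(c['rvec'],float))[0];P=(P-np.array(c['tvec']).ravel())@R_
    P[dep==0]=np.nan
    return pic,P
E
python3 - <<'E'
from h import *
o=get_obs();print(o)
for n in ['scene','top']:
    p,P=cloud(n);cv2.imwrite(f'pics/{n}0.png',p[...,::-1]);np.savez(f'{n}0.npz',p=p,P=P)
E
```

```text
{'time': 0.0, 'q': array([-63.66785869,  39.53346271, -11.14481053,  89.74660406,
         9.0122154 ,  51.70932217, -12.32177349]), 'qvel': array([-0.08080523, -0.00908282, -0.08831334,  0.0597932 , -0.06288017,
       -0.02027543, -0.05409291]), 'effort': array([ 5.68783412e-05, -5.27553463e+01, -1.26670025e+00, -1.53426182e+01,
       -5.26420679e-02,  6.41363018e-03,  1.68145425e-04]), 'position': array([0.2579218 , 0.5685838 , 0.23789893]), 'eef_rot': array([-1.79892727e+02,  7.54108939e-03,  1.55611787e+02]), 'contact_force': array([0.69229783, 0.4647448 , 0.71347655]), 'torque': array([-0.01442465,  0.01484867, -0.00950003]), 'grasp_force': 0.0, 'width': 0.08800088166964803}
```

View pics/scene0.png

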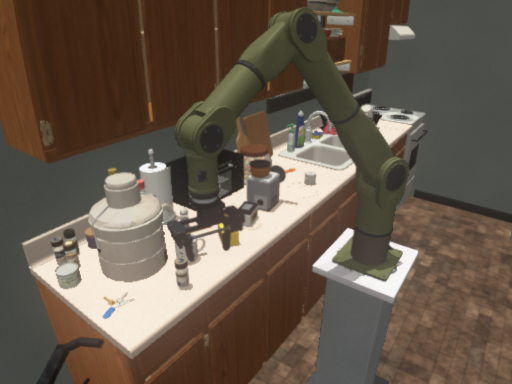

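View pics/top0.png

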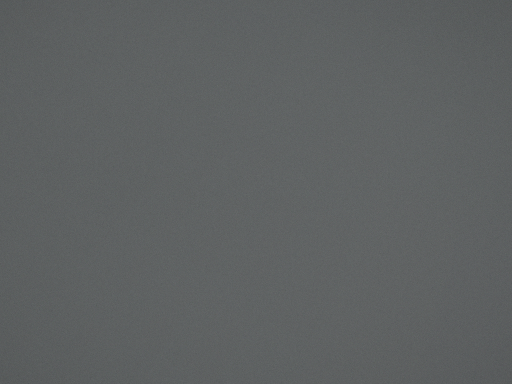

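The scene view shows the grinder near (263,187), the bin near (248,212), a yellow look-alike near (234,239) and the arm partly in front. The top view is plain grey, so it is no use. Next I'll crop the scene view and check the wrist camera.

```bash
python3 - <<'E'
from h import *
d=np.load('scene0.npz');p,P=d['p'],d['P']
c=cv2.resize(p[140:270,160:340],None,fx=3,fy=3,interpolation=cv2.INTER_CUBIC)
w,W=cloud('wrist');np.savez('w0.npz',p=w,P=W)
w2=cv2.resize(w,(512,384));out=np.zeros((390,540,3),np.uint8);out[:]=c[:390]
o=np.zeros((600,800,3),np.uint8);o[:390,:540]=out;s=cv2.resize(w,(280,210));o[390:600,:280]=s
cv2.imwrite('pics/c1.png',o[...,::-1])
for v,u in [(185,263),(175,255),(200,262),(208,248),(212,240),(239,234),(178,310),(245,198),(270,182),(175,278)]: print(u,v,P[v,u].round(3))
d=np.load('top0.npz');print(np.nanmean(d['P'],(0,1)),get_calibration('top'))
E
```

```text
263 185 [ 0.524 -0.071  0.127]
255 175 [ 0.568 -0.07   0.164]
262 200 [ 0.526 -0.067  0.054]
248 208 [0.514 0.055 0.07 ]
240 212 [0.208 0.493 0.345]
234 239 [0.45  0.23  0.031]
310 178 [ 0.483 -0.444  0.04 ]
198 245 [ 0.568  0.308 -0.002]
182 270 [0.424 0.523 0.077]
278 175 [ 0.511 -0.172  0.144]
[-0.40563032 -0.43785756  1.42882352] {'fx': 481.6185742027759, 'fy': 481.6185742027759, 'cx': 257.06126162828485, 'cy': 196.4982005193493, 'D': array([-0.15473328,  0.        ,  0.        ,  0.        ,  0.        ]), 'rvec': array([ 2.15142742, -1.37561753,  0.45417714]), 'tvec': array([-0.21595872,  0.4173851 ,  1.58317966])}
```

View pics/c1.png

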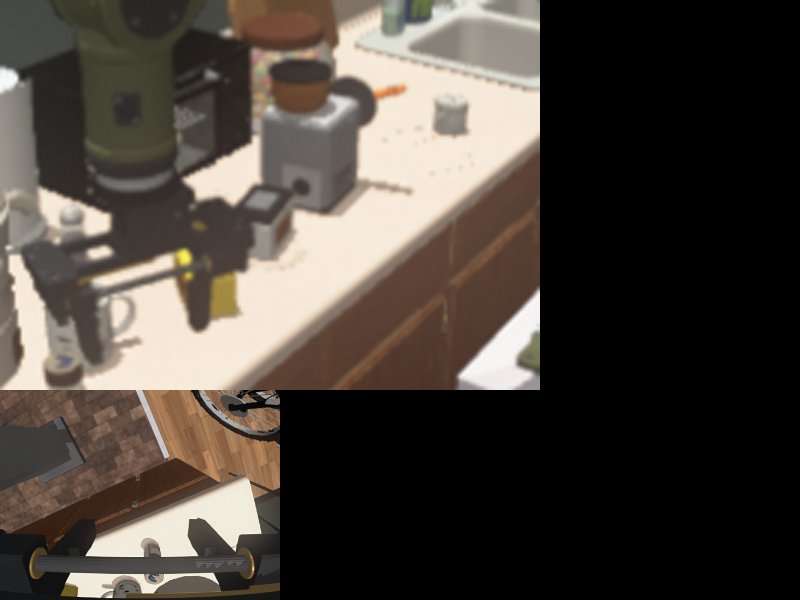

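The crop shows the grinder's docking plate facing left at full-image (260,202), the dial and paddle at (277-290,172), and the bin near (249,212). The yellow block is near (234,237), the mug and jar are near the open gripper, and the canister is at (310,178). Next I'll get rough poses and the camera mount.

```bash
python3 - <<'E'
from h import *
np.set_printoptions(suppress=True,precision=4)
c=get_calibration('wrist');print(c['mount'],c['fx'],c['D'])
d=np.load('scene0.npz');p,P=d['p'],d['P']
X,Y,Z=P[...,0],P[...,1],P[...,2]
def rect(m,n):
    q=P[m][:,:2].astype(np.float32);r=cv2.minAreaRect(q);print(n,m.sum(),r)
m=(X>.4)&(X<.75)&(Y>-.3)&(Y<-.02)&(abs(Z-.150)<.006);rect(m,'gtop')
m=(X>.4)&(X<.65)&(Y>-.01)&(Y<.2)&(abs(Z-.070)<.008);rect(m,'bintop')
# gr left face normal
def face(m,n):
    q=P[m];mu=q.mean(0);_,s,v=np.linalg.svd(q-mu);print(n,len(q),mu,v[2],s/len(q)**.5)
S=np.zeros(m.shape,bool);S[182:207,250:276]=1
m=S&(Z>.01)&(Z<.14)&(Y>-.2)&(Y<-.04)&(X>.4)&(X<.7)
q=P[m];print(len(q))
import random
rng=np.random.default_rng(0)
for it in range(2):
    best=0
    for _ in range(500):
        t=q[rng.choice(len(q),3,False)];nn=np.cross(t[1]-t[0],t[2]-t[0]);l=np.linalg.norm(nn)
        if l<1e-6: continue
        nn/=l
        if abs(nn[2])>.2: continue
        i=abs((q-t[0])@nn)<.004
        if i.sum()>best: best=i.sum();bi=i
    mu=q[bi].mean(0);_,s,v=np.linalg.svd(q[bi]-mu);print('face',best,mu,v[2],q[bi].min(0),q[bi].max(0));q=q[~bi]
hsv=cv2.cvtColor(p,cv2.COLOR_RGB2HSV)
m=(hsv[...,0]<15)&(hsv[...,1]>150)&(hsv[...,2]>120)&(Y<-.1)&(Y>-.35)&(X>.35)&(X<.6);print('orange',m.sum(),P[m])
E
```

```text
[[ 0.     -0.9501 -0.3119  0.0804]
 [ 1.     -0.0001  0.0003 -0.0011]
 [-0.0004 -0.3119  0.9501 -0.147 ]
 [ 0.      0.      0.      1.    ]] 318.97799982594034 [-0.0899  0.      0.      0.      0.    ]
gtop 265 ((0.6230889558792114, -0.16895127296447754), (0.20748402178287506, 0.29070407152175903), 74.50067901611328)
bintop 176 ((0.5266882181167603, 0.04804407060146332), (0.06503324210643768, 0.10427653044462204), 18.7205867767334)
585
face 340 [ 0.5413 -0.0671  0.0817] [-0.1538  0.9881 -0.0046] [ 0.4931 -0.0788  0.0144] [ 0.591  -0.0567  0.14  ]
face 155 [ 0.4998 -0.108   0.0762] [0.9912 0.1325 0.0027] [ 0.4935 -0.149   0.012 ] [ 0.5092 -0.0666  0.1375]
orange 11 [[ 0.4554 -0.201   0.1775]
 [ 0.4553 -0.21    0.1745]
 [ 0.4752 -0.1994  0.1683]
 [ 0.4712 -0.2017  0.1685]
 [ 0.4641 -0.1985  0.1713]
 [ 0.4596 -0.1998  0.1719]
 [ 0.4572 -0.2047  0.1709]
 [ 0.4904 -0.1986  0.1598]
 [ 0.4842 -0.1971  0.1619]
 [ 0.4779 -0.1954  0.164 ]
 [ 0.4732 -0.1964  0.1648]]
```

The grinder's yaw is about 8°, with its centre near (0.553,-0.126). The bin is near (0.527,0.048) with yaw about 19°. I'll move over the bin for a close look.

Emit:
arm_command(rows=[0.018,-0.032,0.008,-7,-1,0.036,-0.064,0.016,-14,-1,0.054,-0.096,0.024,-21,-1,0.072,-0.128,0.032,-28,-1,0.09,-0.16,0.04,-35,-1])

```text
time: 0.57
position: [0.3486, 0.4075, 0.2789]
eef_rot: [-180.0, 0.0, 120.3]
contact_force: [0.8, -0.4, -0.4]
width: 0.0882
grasp_force: 0.0
```

Emit:
arm_command(rows=[0.018,-0.034,0.006,-6,-1,0.036,-0.068,0.012,-12,-1,0.054,-0.102,0.012,-12,-1,0.072,-0.136,0.012,-12,-1,0.09,-0.17,0.012,-12,-1])

```text
time: 0.98
position: [0.4385, 0.2375, 0.2908]
eef_rot: [180.0, 0.0, 108.6]
contact_force: [0.4, -0.7, -0.3]
width: 0.0884
grasp_force: 0.0
```

Emit:
arm_command(rows=[0.018,-0.034,0,0,-1,0.036,-0.068,0,0,-1,0.054,-0.1,0,0,-1,0.06,-0.1,0,0,-1,0.06,-0.1,0,0,-1])

```text
time: 1.4
position: [0.4998, 0.1367, 0.2906]
eef_rot: [180.0, 0.1, 108.3]
contact_force: [0.0, 0.6, -0.4]
width: 0.0884
grasp_force: 0.0
```

```bash
python3 - <<'E'
from h import *
p,P=cloud('wrist');o=get_obs();print(o['position'],o['eef_rot'],o['contact_force'])
np.savez('w1.npz',p=p,P=P);cv2.imwrite('pics/w1.png',p[...,::-1])
E
```

```text
[0.4983877  0.13895893 0.29049311] [-1.79993110e+02 -2.78920321e-02  1.08498978e+02] [0.24124788 0.738726   0.51882378]
```

View pics/w1.png

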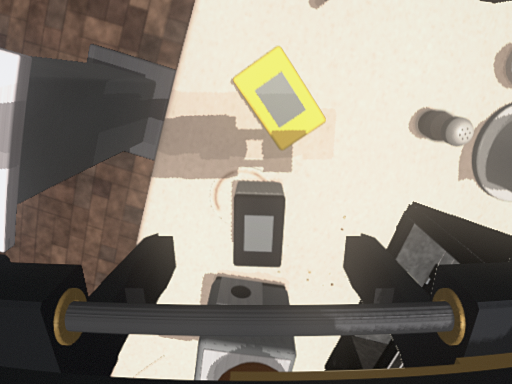

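The wrist view shows the bin lid at (235-284,182-266), the grinder's left face with its outlet at (241,291), and the yellow look-alike at (280,97), clear of the path. I'll fit both poses now.

```bash
cat > fit.py <<'E'
import sys
from h import *
from scipy.optimize import least_squares
def fit(P,yr=(-.05,.16)):
    X,Y,Z=P[...,0],P[...,1],P[...,2]
    m=(X>.42)&(X<.64)&(Y>yr[0])&(Y<yr[1])&(abs(Z-.070)<.006)
    k,lab,st,_=cv2.connectedComponentsWithStats(m.astype(np.uint8))
    m=lab==1+np.argmax(st[1:,4])
    r=cv2.minAreaRect(P[m][:,:2].astype(np.float32));print('bin top',m.sum(),r,np.nanmean(Z[m]))
def faces(P,box):
    x0,x1,y0,y1,z0,z1=box
    X,Y,Z=P[...,0],P[...,1],P[...,2]
    q=P[(X>x0)&(X<x1)&(Y>y0)&(Y<y1)&(Z>z0)&(Z<z1)][:,:2]
    rng=np.random.default_rng(0);best=0
    for _ in range(400):
        t=q[rng.choice(len(q),2,False)];d=t[1]-t[0];l=np.linalg.norm(d)
        if l<.03: continue
        n=np.array([-d[1],d[0]])/l;i=abs((q-t[0])@n)<.002
        if i.sum()>best: best=i.sum();bi=i
    q=q[bi];mu=q.mean(0);_,s,v=np.linalg.svd(q-mu,full_matrices=False)
    t=(q-mu)@v[0];print('face',best,'mu',mu,'n',v[1],'yaw',np.degrees(np.arctan(v[0][1]/v[0][0])),'ends',mu+v[0]*np.percentile(t,.5),mu+v[0]*np.percentile(t,99.5),'rms',s[1]/best**.5)
E
python3 - <<'E'
from fit import *
d=np.load('w1.npz');P=d['P'];fit(P)
faces(P,(.45,.65,-.1,-.03,.02,.14))
faces(P,(.45,.65,-.1,-.03,.075,.14))
p=d['p'].astype(int);g=p.sum(2)
# outlet: dark blob on face
m=(g<150);m[:275]=0;m[308:]=0;m[:,:215]=0;m[:,275:]=0
k,l,s,c=cv2.connectedComponentsWithStats(m.astype(np.uint8))
for i in range(1,k):
    if s[i,4]>30: print(s[i],c[i],np.nanmedian(P[l==i],0))
# plate front/back edges
E
```

```text
bin top 3583 ((0.5296615958213806, 0.04418337345123291), (0.06397602707147598, 0.1000889390707016), 15.966060638427734) 0.07091790106361547
face 2101 mu [ 0.55355509 -0.065265  ] n [-0.14856879  0.98890208] yaw 8.543995005169128 ends [ 0.49962363 -0.07336745] [ 0.60644235 -0.05731942] rms 0.0007802295115312342
face 663 mu [ 0.56704548 -0.06359282] n [-0.14698046  0.9891394 ] yaw 8.451980035093518 ends [ 0.50280594 -0.07313845] [ 0.60961197 -0.05726768] rms 0.0007372649599132264
[232 287  18  11 121] [241.34710744 292.67768595] [ 0.54064355 -0.06629459  0.04609409]
```

Emit:
arm_command(rows=[0.013,-0.037,0,-2.6,-1,0.026,-0.074,0,-2.6,-1,0.026,-0.074,-0.04,-2.6,-1,0.026,-0.074,-0.08,-2.6,-1,0.026,-0.074,-0.12,-2.6,-1])

```text
time: 1.87
position: [0.5241, 0.0671, 0.1701]
eef_rot: [179.9, -0.1, 106.1]
contact_force: [-0.1, 0.4, -1.0]
width: 0.0885
grasp_force: 0.0
```

Emit:
arm_command(rows=[0,0,-0.04,0,-1,0,0,-0.08,0,-1,0,0,-0.115,0,-1,0,0,-0.135,0,-1,0,0,-0.15,0,-1])

```text
time: 2.28
position: [0.5219, 0.0679, 0.0181]
eef_rot: [-179.8, -0.1, 106.2]
contact_force: [-0.1, 0.3, -0.2]
width: 0.088
grasp_force: 0.0
```

Emit:
arm_command(rows=[0,0,0,0,0.2,0,0,0,0,0.4,0,0,0,0,0.6,0,0,0,0,0.6,0,0,0,0,0.6], force=15)

```text
time: 2.7
position: [0.5245, 0.066, 0.0219]
eef_rot: [179.9, -0.0, 106.0]
contact_force: [-0.3, 1.4, 2.7]
width: 0.064
grasp_force: 15.0
```

```bash
python3 - <<'E'
from fit import *
p,P=cloud('wrist');o=get_obs();print(o['position'],o['eef_rot'],o['contact_force'],o['width'],o['grasp_force'])
np.savez('w2.npz',p=p,P=P);cv2.imwrite('pics/w2.png',p[...,::-1]);fit(P)
try: faces(P,(.45,.65,-.1,-.03,.02,.14))
except Exception as e: print(e)
E
```

```text
[0.52454216 0.06596301 0.0219607 ] [ 1.79896249e+02 -2.78673481e-02  1.06043378e+02] [-1.42919668  2.00698571  4.77938852] 0.06397435641117881 14.984183917113114
bin top 12853 ((0.5202105641365051, 0.07898329943418503), (0.09867951273918152, 0.02739224210381508), 16.503868103027344) 0.07010292371502026
a must be a positive integer unless no samples are taken
```

View pics/w2.png

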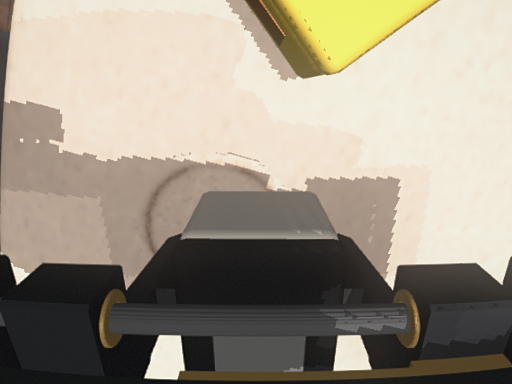

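The grip is aligned at 64 mm. I'll turn the bin by -7.5° and bring it to about 8 mm short of the plate.

Emit:
arm_command(rows=[0.001,-0.01,0.002,-2,0.6,0.002,-0.02,0.002,-4,0.6,0.003,-0.03,0.002,-6,0.6,0.004,-0.042,0.002,-7.5,0.6,0.005,-0.052,0.002,-7.5,0.6])

```text
time: 3.17
position: [0.5291, 0.0105, 0.0227]
eef_rot: [-180.0, 0.1, 98.3]
contact_force: [1.3, -0.6, -3.6]
width: 0.064
grasp_force: 15.0
```

Emit:
arm_command(rows=[0,-0.002,-0.002,0,0.6,0,-0.004,-0.002,0,0.6,0,-0.004,-0.002,0,0.6])

```text
time: 3.42
position: [0.5294, 0.0073, 0.0215]
eef_rot: [180.0, 0.1, 98.3]
contact_force: [-1.8, -1.6, 6.9]
width: 0.0637
grasp_force: 15.0
```

```bash
python3 - <<'E'
from fit import *
p,P=cloud('scene');o=get_obs();print(o['position'],o['eef_rot'],o['contact_force'],o['width'])
c=cv2.resize(p[150:240,210:320],None,fx=6,fy=6,interpolation=cv2.INTER_CUBIC);cv2.imwrite('pics/s2.png',c[...,::-1])
E
```

```text
[0.5293567  0.00724346 0.02146379] [1.79970623e+02 7.46940741e-02 9.83502489e+01] [-1.47231677 -1.66711868  6.85771986] 0.06433063935352686
```

View pics/s2.png

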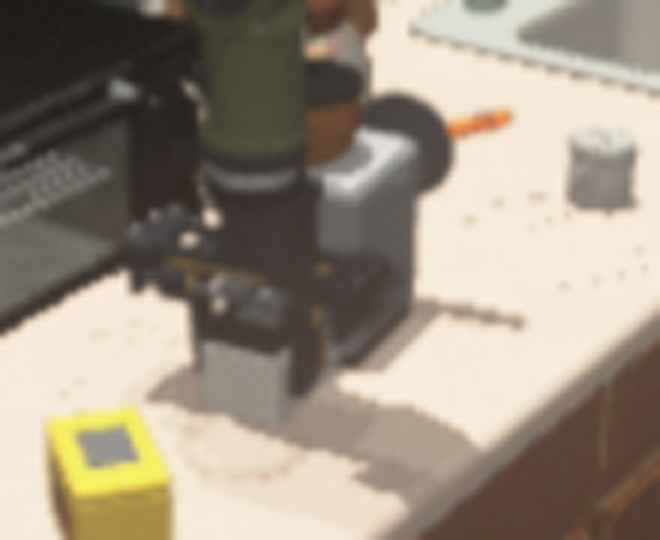

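The scene crop shows the bin held straight, close to the grinder's left side, with the fingers clear. I'll creep in until it makes contact.

Emit:
arm_command(rows=[0,-0.001,0.001,0,0.6,0,-0.002,0.001,0,0.6,0,-0.002,0.001,0,0.6])

```text
time: 3.72
position: [0.5292, 0.0068, 0.0216]
eef_rot: [180.0, 0.0, 98.5]
contact_force: [-0.2, -0.4, -0.6]
width: 0.0635
grasp_force: 15.0
```

Emit:
arm_command(rows=[0,-0.001,0,0,0.6,0,-0.0015,0,0,0.6,0,-0.0015,0,0,0.6])

```text
time: 3.97
position: [0.5291, 0.0063, 0.0217]
eef_rot: [180.0, -0.0, 98.5]
contact_force: [0.0, 1.7, -0.7]
width: 0.0637
grasp_force: 15.0
```

Emit:
arm_command(rows=[0,-0.001,0,0,0.6,0,-0.0015,0,0,0.6,0,-0.0015,0,0,0.6])

```text
time: 4.22
position: [0.5291, 0.0054, 0.0217]
eef_rot: [180.0, -0.1, 98.6]
contact_force: [-1.0, 4.3, -0.8]
width: 0.0637
grasp_force: 15.0
```

Emit:
arm_command(rows=[0,-0.001,0,0,0.6,0,-0.002,0,0,0.6,0,-0.002,0,0,0.6])

```text
time: 4.47
position: [0.5288, 0.0051, 0.0216]
eef_rot: [-180.0, -0.2, 98.7]
contact_force: [-0.3, 7.3, -0.2]
width: 0.0638
grasp_force: 15.0
```

Emit:
arm_command(rows=[0,-0.001,0,0,0.6,0,-0.002,0,0,0.6,0,-0.002,0,0,0.6])

```text
time: 4.72
position: [0.5286, 0.0048, 0.0215]
eef_rot: [-180.0, -0.3, 98.8]
contact_force: [-1.9, 10.8, -0.8]
width: 0.0636
grasp_force: 15.0
```

The contact is firm at 11 N. I'll release, rise and check.

Emit:
arm_command(rows=[0,0,0,0,0,0,0,0,0,-1,0,0,0,0,-1,0,0,0,0,-1,0,0.004,0.02,0,-1])

```text
time: 5.13
position: [0.5274, 0.0018, 0.0397]
eef_rot: [-179.7, 0.1, 98.3]
contact_force: [-0.2, -0.5, -0.6]
width: 0.0878
grasp_force: 0.0
```

Emit:
arm_command(rows=[0,0,0.04,0,-1,0,0,0.08,0,-1,0,0,0.12,0,-1,0,0.03,0.16,0,-1,0,0.06,0.2,0,-1])

```text
time: 5.55
position: [0.5292, 0.0516, 0.2307]
eef_rot: [179.9, 0.1, 98.1]
contact_force: [1.3, 0.8, -0.1]
width: 0.0879
grasp_force: 0.0
```

Emit:
arm_command(rows=[0,0.02,0.03,0,-1,0,0.02,0.04,0,-1,0,0.02,0.04,0,-1])

```text
time: 5.8
position: [0.531, 0.0749, 0.2715]
eef_rot: [179.6, -0.0, 98.6]
contact_force: [0.7, 0.1, -0.2]
width: 0.088
grasp_force: 0.0
```

```bash
python3 - <<'E'
from fit import *
p,P=cloud('wrist');o=get_obs();print(o['position'],o['eef_rot'],o['contact_force'])
np.savez('w3.npz',p=p,P=P);cv2.imwrite('pics/w3.png',p[...,::-1]);fit(P,(-.08,.16))
faces(P,(.45,.65,-.1,-.03,.075,.14))
E
```

```text
[0.52974421 0.07348752 0.26947263] [1.79840220e+02 4.96735360e-02 9.84542713e+01] [-0.37307791 -0.1995728  -0.98334744]
bin top 4362 ((0.5503754615783691, -0.01830866187810898), (0.11689843237400055, 0.10843851417303085), 5.702012538909912) 0.07088283954480215
face 2867 mu [ 0.55336256 -0.06573151] n [ 0.15422322 -0.98803603] yaw 8.871748295174061 ends [ 0.49816592 -0.07434719] [ 0.60833637 -0.05715061] rms 0.0006932756052101832
```

View pics/w3.png

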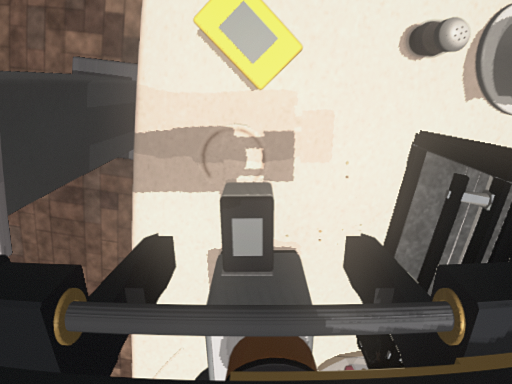

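The view shows the bin lid at (221-273,183-271) meeting the grinder face, and it looks straight. I'll quantify that.

```bash
python3 - <<'E'
from fit import *
yw=np.radians(8.65);ex=np.array([np.cos(yw),np.sin(yw)]);ey=np.array([-ex[1],ex[0]])
for f in ['w1','w3']:
    d=np.load(f+'.npz');P=d['P'];p=d['p']
    a=P[...,:2]@ex;b=P[...,:2]@ey;Z=P[...,2]
    m=(a>.4)&(a<.65)&(Z>.08)&(Z<.14)&(b>-.16)&(b<-.13)
    fb=np.median(b[m]);m&=abs(b-fb)<.002
    print(f,'face b',fb,'a ends',[ (round(np.nanmin(a[m&(abs(Z-z)<.005)]),4),round(np.nanmax(a[m&(abs(Z-z)<.005)]),4)) for z in (.09,.1,.11,.12)])
    # outlet / bin
    if f=='w1':
        g=p.sum(2).astype(int);s=(abs(b-fb)<.004)&(Z>.025)&(Z<.06)&(a>.4)&(a<.65)
        for t in (120,150,180):
            q=s&(g<t)&(a>.48)&(a<.57);print('outlet',t,q.sum(),np.median(a[q]),a[q].min(),a[q].max(),Z[q].min(),Z[q].max())
        for z in (.03,.05,.06): 
            r=(abs(b-fb)<.004)&(abs(Z-z)<.003);i=np.argsort(a[r]);print(z,[(round(x,3),y) for x,y in zip(a[r][i],g[r][i])][::4])
    else:
        m=(abs(Z-.0707)<.004)&(b>fb+.006)&(b<.15)&(a>.4)&(a<.62)
        k,lab,st,_=cv2.connectedComponentsWithStats(m.astype(np.uint8));m=lab==1+np.argmax(st[1:,4])
        r=cv2.minAreaRect(np.stack([a[m],b[m]],1).astype(np.float32));print('bin',r,'b max',b[m].max(),'a',a[m].min(),a[m].max())
        for b0 in np.arange(fb+.01,fb+.1,.015):
            q=m&(abs(b-b0)<.003);print(round(b0-fb,3),a[q].min(),a[q].max())
        for a0 in np.arange(a[m].min()+.008,a[m].max(),.012):
            q=m&(abs(a-a0)<.003);print(round(a0,3),'bmax-fb',b[q].max()-fb)
E
```

```text
Traceback (most recent call last):
ValueError: zero-size array to reduction operation fmin which has no identity
```

```bash
cat > chk.py <<'E'
from fit import *
yw=np.radians(8.65);ex=np.array([np.cos(yw),np.sin(yw)]);ey=np.array([-ex[1],ex[0]])
for f in ['w1','w3']:
    d=np.load(f+'.npz');P=d['P'];p=d['p']
    a=P[...,:2]@ex;b=P[...,:2]@ey;Z=P[...,2]
    m=(a>.4)&(a<.65)&(Z>.08)&(Z<.16)&(b>-.16)&(b<-.13)
    fb=np.median(b[m]);m&=abs(b-fb)<.002
    print(f,'face b',fb,'z',Z[m].min(),Z[m].max())
    for z in np.arange(.08,.15,.01):
        q=m&(abs(Z-z)<.005)
        if q.sum()>5: print(round(z,2),q.sum(),a[q].min(),a[q].max())
    if f=='w1':
        g=p.sum(2).astype(int);s=(abs(b-fb)<.004)&(Z>.025)&(Z<.06)&(a>.4)&(a<.65)
        for t in (120,150,180):
            q=s&(g<t)&(a>.48)&(a<.57);print('outlet',t,q.sum(),np.median(a[q]),a[q].min(),a[q].max(),Z[q].min(),Z[q].max())
        for z in (.03,.06): 
            r=(abs(b-fb)<.004)&(abs(Z-z)<.002);i=np.argsort(a[r]);print(z,*[(round(float(x),3),int(y)) for x,y in zip(a[r][i],g[r][i])][::3])
    else:
        m=(abs(Z-.0707)<.004)&(b>fb+.006)&(b<.15)&(a>.4)&(a<.62)
        k,lab,st,_=cv2.connectedComponentsWithStats(m.astype(np.uint8));m=lab==1+np.argmax(st[1:,4])
        r=cv2.minAreaRect(np.stack([a[m],b[m]],1).astype(np.float32));print('bin',r)
        for b0 in np.arange(fb+.01,fb+.1,.015):
            q=m&(abs(b-b0)<.003)
            if q.any(): print(round(b0-fb,3),a[q].min(),a[q].max())
        for a0 in np.arange(a[m].min()+.008,a[m].max(),.012):
            q=m&(abs(a-a0)<.003);print(round(a0,3),'bmax-fb',b[q].max()-fb)
E
python3 chk.py
```

```text
w1 face b -0.15013856744295373 z 0.11719092748949511 0.15048054223070476
0.12 28 0.5587586477396935 0.5942221556788392
0.13 138 0.5011423053915028 0.5950768466044692
0.14 462 0.48005815575353755 0.594788901733938
  return _methods._mean(a, axis=axis, dtype=dtype,
  ret = ret.dtype.type(ret / rcount)
Traceback (most recent call last):
  File "chk.py", line 15, in <module>
    q=s&(g<t)&(a>.48)&(a<.57);print('outlet',t,q.sum(),np.median(a[q]),a[q].min(),a[q].max(),Z[q].min(),Z[q].max())
                                                                       ~~~~~~~~^^
ValueError: zero-size array to reduction operation minimum which has no identity
```

```bash
sed -i "s/    fb=np.median.*/    fb={'w1':-.1478,'w3':-.1482}[f];m\&=abs(b-fb)<.003/; s/;print('outlet',t/;q.any() and print('outlet',t/; s/(Z>.08)/(Z>.07)/" chk.py; python3 chk.py
```

```text
w1 face b -0.1478 z 0.07004556542676044 0.1502421863522949
0.08 18 0.4836168634370234 0.5039217436342968
0.12 59 0.5587586477396935 0.5940736683865265
0.13 313 0.5011423053915028 0.5941109187762764
0.14 631 0.48042320208533007 0.5945320917405417
outlet 150 124 0.5241820257349193 0.509648441472136 0.5349385637356283 0.03113818596746487 0.056279671110186835
outlet 180 182 0.5222413358764648 0.5081892254829421 0.5364390221251862 0.03027050163020184 0.057401176112911456
0.03 (0.48, 224) (0.483, 234) (0.486, 243) (0.489, 237) (0.492, 295) (0.494, 295) (0.498, 295) (0.5, 293) (0.504, 289) (0.506, 285) (0.507, 284) (0.51, 288) (0.513, 266) (0.516, 243) (0.518, 163) (0.521, 149) (0.525, 193) (0.528, 244) (0.53, 209) (0.535, 291) (0.536, 287) (0.541, 289) (0.544, 288) (0.547, 282) (0.55, 285) (0.553, 274) (0.556, 223) (0.558, 223) (0.561, 230) (0.565, 230) (0.567, 233) (0.571, 238) (0.576, 240) (0.579, 238) (0.582, 232) (0.585, 239) (0.589, 237) (0.592, 222) (0.594, 314) (0.709, 247)
0.06 (0.481, 220) (0.483, 224) (0.485, 228) (0.49, 240) (0.492, 281) (0.494, 271) (0.497, 274) (0.499, 278) (0
[... 452 characters left out ...]
9762
0.08 421 0.48043332309616793 0.5939003217889293
0.09 418 0.48025033769143877 0.5943376747343647
0.1 466 0.4803596791811712 0.5943166962512948
0.11 520 0.4800028739080714 0.5943829482320101
0.12 562 0.4803292555229064 0.5943574820119704
0.13 529 0.48008345401742286 0.5943529965063162
bin ((0.5271832942962646, 0.12824520468711853), (0.06402643024921417, 0.09957791864871979), 44.357791900634766)
0.48 bmax-fb 0.2979122051441879
0.492 bmax-fb 0.29793787736891153
0.504 bmax-fb 0.29816010850353025
0.516 bmax-fb 0.2981613169317665
0.528 bmax-fb 0.2981611362868155
0.54 bmax-fb 0.29795697182335945
0.552 bmax-fb 0.29773632203460654
0.564 bmax-fb 0.2853022507780741
0.576 bmax-fb 0.27405661724208213
```

```bash
sed -i "s/(b<.15)/(b<-.03)/" chk.py; python3 chk.py | sed -n '/^bin/,$p'
```

```text
bin ((0.5239883065223694, -0.09457086771726608), (0.06409654021263123, 0.09528355300426483), 0.14382784068584442)
0.01 0.49205585929145407 0.5550617484913474
0.025 0.492936277030019 0.5548567993100177
0.04 0.4920062667863573 0.5559647571530841
0.055 0.49289611420519164 0.5557126273124833
0.07 0.49202819226686145 0.5556088166690921
0.085 0.4928217708409431 0.5553266202023168
0.5 bmax-fb 0.10028984990313194
0.512 bmax-fb 0.10020940494467498
0.524 bmax-fb 0.10103113011507653
0.536 bmax-fb 0.10079611470904878
0.548 bmax-fb 0.10132862298454762
```

The bin is flush and parallel, but sits 1.5 mm too far towards +x compared with the plate centre. I'll regrip it and correct that.

Emit:
arm_command(rows=[0,-0.035,0,0.2,-1,0,-0.07,0,0.2,-1,0,-0.07,-0.04,0.2,-1,0,-0.07,-0.08,0.2,-1,0,-0.07,-0.12,0.2,-1])

```text
time: 6.27
position: [0.5282, 0.0011, 0.1462]
eef_rot: [-180.0, 0.1, 98.4]
contact_force: [1.6, -0.5, 0.3]
width: 0.0882
grasp_force: 0.0
```

Emit:
arm_command(rows=[0,0,-0.04,0,-1,0,0,-0.08,0,-1,0,0,-0.11,0,-1,0,0,-0.129,0,-1,0,0,-0.129,0,-1])

```text
time: 6.68
position: [0.5247, 0.0021, 0.0144]
eef_rot: [-179.4, 0.0, 98.6]
contact_force: [-0.5, -0.6, 0.9]
width: 0.088
grasp_force: 0.0
```

Emit:
arm_command(rows=[0,0,0,0,0.3,0,0,0,0,0.6,0,0,0,0,0.6,0,0,0,0,0.6,0,0,0,0,0.6], force=15)

```text
time: 7.1
position: [0.5294, 0.0041, 0.0207]
eef_rot: [179.9, 0.0, 98.7]
contact_force: [-1.5, -0.1, 5.2]
width: 0.0636
grasp_force: 15.0
```

Emit:
arm_command(rows=[-0.0005,0.002,0.001,0,0.6,-0.0018,0.002,0.001,0,0.6,-0.0018,0,0.001,0,0.6,-0.0016,-0.002,0.001,0,0.6,-0.0015,-0.004,0.001,0,0.6])

```text
time: 7.52
position: [0.5276, 0.0034, 0.0207]
eef_rot: [180.0, -0.2, 98.9]
contact_force: [-2.0, 12.1, 5.0]
width: 0.0638
grasp_force: 15.0
```

Emit:
arm_command(rows=[0,-0.001,0,0,0.6,0,-0.002,0,0,0.6,0,-0.002,0,0,0.6])

```text
time: 7.77
position: [0.5276, 0.0034, 0.0207]
eef_rot: [179.9, -0.4, 99.0]
contact_force: [-1.8, 11.2, 5.0]
width: 0.0638
grasp_force: 15.0
```

Emit:
arm_command(rows=[0,0,0,0,0,0,0,0,0,-1,0,0,0,0,-1,0,0,0,0,-1,0,0.004,0.02,0,-1])

```text
time: 8.18
position: [0.5258, -0.0, 0.0382]
eef_rot: [-179.7, 0.1, 98.6]
contact_force: [1.5, -0.5, 1.1]
width: 0.0877
grasp_force: 0.0
```

Emit:
arm_command(rows=[0,0,0.04,0,-1,0,0,0.08,0,-1,0,0,0.12,0,-1,0,0.02,0.155,0,-1,0,0.04,0.19,0,-1])

```text
time: 8.6
position: [0.5275, 0.0399, 0.2325]
eef_rot: [180.0, 0.1, 98.4]
contact_force: [0.2, 0.5, -0.8]
width: 0.0881
grasp_force: 0.0
```

Emit:
arm_command(rows=[0,0.03,0.02,0,-1,0,0.03,0.04,0,-1,0,0.03,0.04,0,-1,0,0.03,0.04,0,-1])

```text
time: 8.93
position: [0.528, 0.0712, 0.271]
eef_rot: [179.9, 0.1, 98.6]
contact_force: [-0.1, -0.6, -0.2]
width: 0.088
grasp_force: 0.0
```

```bash
sed -i "s/\['w1','w3'\]/['w1','w4']/; s/'w3':/'w4':/" chk.py; python3 - <<'E'
from h import *
p,P=cloud('wrist');o=get_obs();print(o['position'],o['eef_rot'],o['time'])
np.savez('w4.npz',p=p,P=P)
E
python3 chk.py | sed -n '/^w4/,$p'
```

```text
[0.52727527 0.07068192 0.26991394] [-1.79955232e+02  6.95009188e-02  9.85932332e+01] 8.9833
w4 face b -0.1482 z 0.07001027164298443 0.13830946396223104
0.08 430 0.48134386226530357 0.593723429440591
0.09 417 0.4801500923567781 0.5945600112628098
0.1 441 0.48031513895454436 0.594358972841455
0.11 524 0.48021153215428747 0.5943205118890745
0.12 567 0.4799864245937209 0.5942317219516748
0.13 603 0.4799259525384005 0.5938934169886783
0.14 167 0.4848183045740727 0.5932057366776946
bin ((0.5227235555648804, -0.09494072198867798), (0.06390798836946487, 0.09438390284776688), 0.1342397779226303)
0.01 0.4919600611745785 0.5545637495628443
0.025 0.4910636029273239 0.5542842293724336
0.04 0.4917737274375446 0.5539544420940128
0.055 0.49099985448712724 0.5537089016956116
0.07 0.49159605662033956 0.554627754890097
0.085 0.4908754523491577 0.5544405838007255
0.499 bmax-fb 0.10010040340882903
0.511 bmax-fb 0.10042450742793674
0.523 bmax-fb 0.10032040971912437
0.535 bmax-fb 0.10004410058278856
0.547 bmax-fb 0.10024803887320591
```

The bin is now flush within 0.3 mm, aligned within 0.5 mm and parallel. Next is the dial, so I'll check which wrist turn is feasible.

```bash
python3 - <<'E'
from h import *
o=get_obs();print(o['q'].round(1))
d=np.load('w4.npz');P=d['P'];p=d['p']
hsv=cv2.cvtColor(p,cv2.COLOR_RGB2HSV)
print(get_calibration('wrist')['cy'])
E
```

```text
[-15.5  30.1   4.5 104.   -3.   46.1  -0.9]
190.7502021858211
```

Emit:
arm_command(rows=[-0.004,-0.02,0.012,-7,-1,-0.008,-0.04,0.024,-14,0,-0.012,-0.06,0.03,-21,1,-0.016,-0.08,0.03,-28,1,-0.02,-0.1,0.03,-35,1], force=10)

```text
time: 9.4
position: [0.5064, -0.0303, 0.2992]
eef_rot: [-179.9, 0.1, 63.2]
contact_force: [-0.3, -0.1, 0.8]
width: 0.0638
grasp_force: 0.0
```

Emit:
arm_command(rows=[-0.004,-0.02,0,-7,1,-0.008,-0.04,0,-14,1,-0.012,-0.06,0,-21,1,-0.016,-0.08,0,-28,1,-0.02,-0.1,0,-35,1])

```text
time: 9.82
position: [0.4858, -0.13, 0.2988]
eef_rot: [-179.9, 0.2, 28.2]
contact_force: [0.3, 0.1, -0.6]
width: 0.0303
grasp_force: 0.0
```

Emit:
arm_command(rows=[-0.007,-0.02,0,-7,1,-0.014,-0.04,0,-14,1,-0.02,-0.06,0,-19.9,1,-0.02,-0.06,0,-19.9,1,-0.02,-0.06,0,-19.9,1])

```text
time: 10.23
position: [0.466, -0.1894, 0.2992]
eef_rot: [180.0, 0.2, 8.6]
contact_force: [-0.3, 0.8, 0.1]
width: 0.0005
grasp_force: 0.0
```

```bash
python3 - <<'E'
from h import *
p,P=cloud('wrist');o=get_obs();print(o['position'],o['eef_rot'],o['q'].round(1),o['width'])
np.savez('w5.npz',p=p,P=P);cv2.imwrite('pics/w5.png',p[...,::-1])
hsv=cv2.cvtColor(p,cv2.COLOR_RGB2HSV)
m=(hsv[...,0]<16)&(hsv[...,1]>150)&(hsv[...,2]>110)&(P[...,2]>.1)&(P[...,2]<.22)&(P[...,1]<-.15)
yw=np.radians(8.65);a=P[...,:2]@[np.cos(yw),np.sin(yw)]-.5373;b=P[...,:2]@[-np.sin(yw),np.cos(yw)]+.2082
print(m.sum());v,u=np.where(m);print(u.min(),u.max(),v.min(),v.max())
for n,q in (('gx',a[m]),('gy',b[m]),('z',P[...,2][m])): print(n,np.nanpercentile(q,[1,10,50,90,99]).round(4))
E
```

```text
[ 0.46668833 -0.18800179  0.29921809] [-1.79949970e+02  1.48548161e-01  8.77311824e+00] [ -3.   28.6  31.1 106.9 -18.8  49.8 -43.9] 0.00043424332954041607
1182
271 297 134 198
gx [-0.1189 -0.1154 -0.0929 -0.0753 -0.0678]
gy [-0.0845 -0.0828 -0.0726 -0.0629 -0.0611]
z [0.1573 0.161  0.1682 0.1774 0.1789]
```

View pics/w5.png

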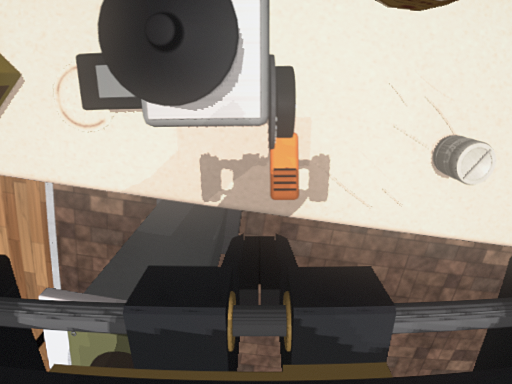

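The view shows the orange paddle at (271-297,134-198), with the fingers closed in front of it and the bin still against the housing at left. The measured paddle matches the model, so I'll move over the thumb pad and down.

Emit:
arm_command(rows=[0,-0.0245,0,0,1,0,-0.0245,-0.035,0,1,0,-0.0245,-0.07,0,1,0,-0.0245,-0.1,0,1,0,-0.0245,-0.112,0,1])

```text
time: 10.7
position: [0.4658, -0.2096, 0.1843]
eef_rot: [-179.7, 0.3, 9.0]
contact_force: [0.2, 0.7, -0.3]
width: 0.0005
grasp_force: 0.0
```

Emit:
arm_command(rows=[0,0,-0.004,0,1,0,0,-0.008,0,1,0,0,-0.012,0,1,0,0,-0.016,0,1,0,0,-0.02,0,1])

```text
time: 11.12
position: [0.4676, -0.2127, 0.1696]
eef_rot: [180.0, -0.1, 8.8]
contact_force: [-3.3, -0.7, 6.7]
width: 0.0006
grasp_force: 2.8
```

Emit:
arm_command(rows=[0,0,-0.004,0,1,0,0,-0.008,0,1,0,0,-0.012,0,1,0,0,-0.016,0,1,0,0,-0.02,0,1])

```text
time: 11.53
position: [0.4664, -0.2131, 0.1496]
eef_rot: [180.0, 0.0, 8.8]
contact_force: [-5.4, -1.1, 6.2]
width: 0.0004
grasp_force: 3.4
```

Emit:
arm_command(rows=[0,0,-0.003,0,1,0,0,-0.006,0,1,0,0,-0.009,0,1,0,0,-0.012,0,1,0,0,-0.012,0,1])

```text
time: 11.95
position: [0.4662, -0.213, 0.1373]
eef_rot: [180.0, 0.1, 8.7]
contact_force: [-5.2, -0.7, 7.4]
width: 0.0006
grasp_force: 3.8
```

Emit:
arm_command(rows=[0,0,-0.002,0,1,0,0,-0.004,0,1,0,0,-0.006,0,1,0,0,-0.008,0,1,0,0,-0.008,0,1])

```text
time: 12.37
position: [0.4669, -0.213, 0.1296]
eef_rot: [179.9, -0.0, 8.8]
contact_force: [-4.0, -0.6, 8.2]
width: 0.0005
grasp_force: 4.6
```

Emit:
arm_command(rows=[0,0,-0.001,0,1,0,0,-0.002,0,1,0,0,-0.003,0,1,0,0,-0.003,0,1])

```text
time: 12.7
position: [0.4675, -0.2129, 0.1268]
eef_rot: [179.9, -0.1, 8.8]
contact_force: [-3.3, -0.4, 7.8]
width: 0.0005
grasp_force: 4.0
```

Emit:
arm_command(rows=[0,0,-0.001,0,1,0,0,-0.002,0,1,0,0,-0.002,0,1])

```text
time: 12.95
position: [0.4679, -0.2128, 0.1248]
eef_rot: [179.9, -0.1, 8.8]
contact_force: [-3.1, -0.1, 7.7]
width: 0.0007
grasp_force: 3.8
```

Emit:
arm_command(rows=[0,0,-0.001,0,1,0,0,-0.002,0,1,0,0,-0.002,0,1])

```text
time: 13.2
position: [0.4684, -0.2127, 0.1229]
eef_rot: [179.9, -0.1, 8.8]
contact_force: [-2.2, 1.0, 6.8]
width: 0.0002
grasp_force: 3.7
```

Emit:
arm_command(rows=[0,0,-0.001,0,1,0,0,-0.0015,0,1,0,0,-0.0015,0,1])

```text
time: 13.45
position: [0.4687, -0.2126, 0.1216]
eef_rot: [179.9, -0.2, 8.8]
contact_force: [-1.5, -0.3, 9.0]
width: 0.0003
grasp_force: 4.3
```

```bash
cat > ang.py <<'E'
from h import *
p,P=cloud('wrist');o=get_obs();print(o['position'],o['contact_force'])
cv2.imwrite('pics/w6.png',p[...,::-1])
hsv=cv2.cvtColor(p,cv2.COLOR_RGB2HSV)
yw=np.radians(8.65);a=P[...,:2]@[np.cos(yw),np.sin(yw)]-.5373;b=P[...,:2]@[-np.sin(yw),np.cos(yw)]+.2082
m=(hsv[...,0]<18)&(hsv[...,1]>130)&(hsv[...,2]>60)&(P[...,2]>.08)&(P[...,2]<.2)&(b<-.055)&(b>-.09)&(a<-.06)&(a>-.14)
print(m.sum())
if m.sum()>20:
    r=np.column_stack([a[m],P[...,2][m]]);k=np.polyfit(r[:,0],r[:,1],1)
    f=np.abs(np.polyval(k,r[:,0])-r[:,1])<.002;k=np.polyfit(r[f,0],r[f,1],1);print(f.sum(),'slope deg',np.degrees(np.arctan(k[0])),'dial',np.arctan(k[0])+.3927,'z at -.099',np.polyval(k,-.099),r[f,0].min(),r[f,0].max())
    # angle from surface distance 5mm about axis (-.04,.14)
    q=r[f]-[-.04,.14];rr=np.hypot(*q.T);th=np.arctan2(q[:,1],-q[:,0])-np.arcsin(.005/rr);print('dial(pos)',.3927-np.median(th))
E
python3 ang.py
```

```text
[ 0.46872588 -0.21269576  0.12163237] [-1.4613714   0.75779663  9.14176601]
1336
1174 slope deg 21.769993576031634 dial 0.7726580660397665 z at -.099 0.12169083136528946 -0.09733117953076925 -0.06722536657712941
dial(pos) 0.7753568272531137
```

The camera puts the dial at about 0.774, just short of the third click. I'll press a little more.

Emit:
arm_command(rows=[0,0,-0.001,0,1,0,0,-0.0015,0,1,0,0,-0.0015,0,1])

```text
time: 13.75
position: [0.4691, -0.2126, 0.1203]
eef_rot: [179.9, -0.2, 8.8]
contact_force: [-1.7, 1.4, 9.5]
width: 0.0007
grasp_force: 4.6
```

```bash
python3 ang.py
```

```text
[ 0.46913411 -0.21266578  0.12029623] [-0.1749935   1.31418433  9.2394426 ]
1228
1050 slope deg 23.964033129786976 dial 0.8109512801717844 z at -.099 0.12001764507597187 -0.09713782265325377 -0.07650378870859742
dial(pos) 0.7970781894056649
```

Emit:
arm_command(rows=[0,0,-0.0008,0,1,0,0,-0.0008,0,1,0,0,-0.0008,0,1,0,0,-0.0008,0,1,0,0,-0.0008,0,1])

```text
time: 14.22
position: [0.4693, -0.2126, 0.1196]
eef_rot: [179.9, -0.2, 8.8]
contact_force: [-1.1, 0.9, 9.4]
width: 0.0003
grasp_force: 4.6
```

```bash
python3 ang.py; python3 - <<'E'
from h import *
p,P=cloud('scene')
c=cv2.resize(p[150:260,170:320],None,fx=5,fy=5,interpolation=cv2.INTER_CUBIC);cv2.imwrite('pics/s7.png',c[...,::-1])
E
```

```text
[ 0.46935169 -0.21260027  0.11959402] [-0.93055985  1.1031737   9.05169138]
1172
1046 slope deg 23.228537231809735 dial 0.7981144551171692 z at -.099 0.11947751909954396 -0.0968737289565092 -0.06733397393457485
dial(pos) 0.8099448584343589
```

View pics/s7.png

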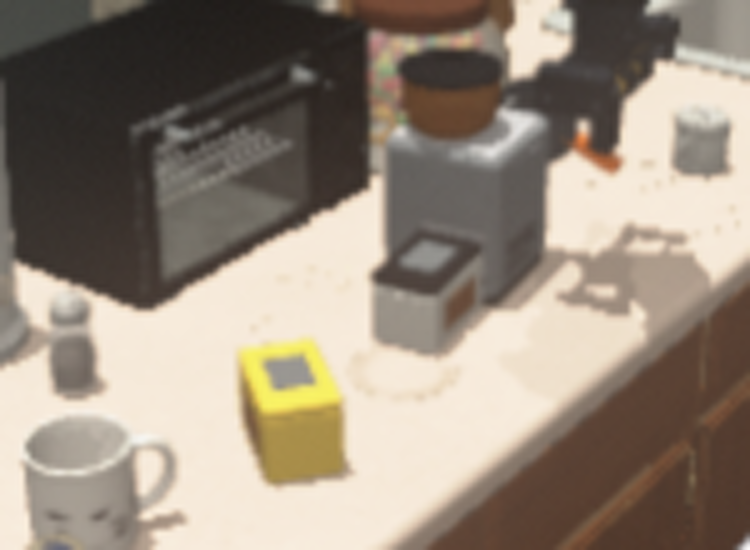

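The view shows the bin flush at (425,290), the paddle held down under the fingers at (598,152), and the mug, yellow block and canister still standing and untouched. The dial reads about 0.80-0.81 with a steady 9 N, so I'm handing in.

```bash
python3 -c "
from workcell import finish_job;print(finish_job())"
```

```text
the job is handed in; nothing more can be done
None
```

I handed the job in with the bin docked flush and in line with the plate (within about 0.5 mm), and the dial held past the third click at about 0.80–0.81 rad with a steady 9 N; the mug, spice jar and canister were not touched.

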